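# Snap the sample box lid shut all round

## Task

The lid of the clear sample box on the desk is only lying on: press its white rim down with the fingertips, section by section all the way round, until all four sides have clicked shut and sit level with the corners. Press firmly but don't crush the box; don't pick up, tip or shove the box, and leave the things around it alone.

Things in the scene. Friction and masses are not known exactly. Their poses are not given: they have to be found in the camera images.
- sample_box: clear box of tile and timber offcuts with a white snap-fit lid, 110 (x) x 160 (y) mm, loose, 0.9 kg. Origin: centre of underside. Fixed: sunken lid middle (top at 54 mm), four square 22 mm rim corners (58 mm), a flat useless lift tab 14 mm out at the near left corner. Between corners the rim is four moving sections, one a side: top at 64 mm unsnapped, 58 mm (level with corners) shut
- near_top (a point): middle of the top face of the rim section on the long side towards the robot (box -x side); face 20 x 114 mm, long in the box's y; at x -45, y 0 mm from the box's axis, and goes down with the section
- rim_near (a joint): travel of the near rim section straight down: 0 = 6 mm proud, 0.006 m = shut, level with the corners. Over-centre snap: it resists with about 7 N at the top, less further down; past 3.5 mm it jumps home by itself and stays there (held with about 5 N); let go sooner, it springs back up. Pressing to about 12 to 20 N is plenty
- far_top (a point): middle of the top face of the rim section on the long side away from the robot (box +x side); face 20 x 114 mm, long in the box's y; at x +45, y 0 mm from the box's axis, and goes down with the section
- rim_far (a joint): travel of the far rim section straight down: 0 = 6 mm proud, 0.006 m = shut, level with the corners. Snaps like the near one
- left_top (a point): middle of the top face of the rim section on the short side at the robot's left (box +y side); face 64 x 20 mm, long in the box's x; at x 0, y +70 mm from the box's axis, and goes down with the section
- rim_left (a joint): travel of the left rim section straight down: 0 = 6 mm proud, 0.006 m = shut, level with the corners. Snaps like the near one
- right_top (a point): middle of the top face of the rim section on the short side at the robot's right (box -y side); face 64 x 20 mm, long in the box's x; at x 0, y -70 mm from the box's axis, and goes down with the section
- rim_right (a joint): travel of the right rim section straight down: 0 = 6 mm proud, 0.006 m = shut, level with the corners. Snaps like the near one
- tape_measure: pocket tape measure standing on the desk, 33 x 80 x 61 mm, loose, left of the box; a bystander. Origin: middle of its underside
- wood_sample: flat wood sample block, 48 x 110 x 13 mm, loose, between the box and the robot; a bystander. Origin: middle of its underside
- glue_stick: glue stick standing upright, 27 mm across, 92 mm tall, loose, right of the box; a bystander. Origin: middle of its underside
- loupe: black round loupe, 36 mm across, 30 mm tall, loose, behind the box; a bystander. Origin: middle of its underside

How it is judged:
By the outcome, as a careful person would: the job done as asked, in the order asked, and still so for the second after the job is handed in, with the robot touching nothing.
It also fails if it takes over 48 s, if anything falls off the work surface, if the arm or the gripper's body presses on something with over 40 N, if the wrist force passes 120 N, or if a joint passes its speed limit or range.

## Robot

A 6-joint arm with a two-finger parallel gripper is mounted at the origin on a cart in front of the work surface, level with it; the furniture and walls round the work are solid. World frame = base frame: x ahead of the robot, y to its left, z up, the work surface at z = 0. Lengths are in m, angles in degrees, forces in N, time in s.
With the tool pointing down it reaches from about 0.4 to 0.825 m from the base axis. Payload 7 kg.
Tool frame: the origin (TCP) lies midway between the tips of the shut fingers; the grasp point (between the pads) lies hold_point_z behind it (hold_point_z is the distance from the TCP to the grasp point, in m); z points along the fingers, y is the line along which they close (so a half turn about z gives the same grasp; the last joint's range is limited). The gripper opens to 88 mm and grips with 3 to 60 N. Pads are 19 mm wide; open, the fingers measure 130 mm over their backs; the gripper's body (78 mm by 193 mm) begins 47 mm behind the grasp point.
Start: joints at [91.679, 20.546, 0.682, 0, -70.136, -16.507], TCP at [0.173, 0.652, 0.227] pointing down, gripper open.
Joint ranges: [-176.03, 176.03], [-82.01, 121.73], [-58.28, 71.71], [-173.87, 95.51], [-174.79, -0.11], [-173.66, 173.66]. Speed limits (degrees/s): [136.94, 136.94, 172.46, 180, 180, 180].

## Interface

Orientations are given as [roll, pitch, yaw] about the fixed x, y, z axes, in that order (R = Rz(yaw) Ry(pitch) Rx(roll)).
In Python, from plant import * gives the robot as it stands.
- The arm moves only by the tool step_arm, never from a script. Its argument "steps" is a list that holds one entry, the list of rows, each a list of 6 numbers: the shift along the tool's x, y, z scaled (see below), then the turn, a rotation vector about the tool's x, y, z scaled (see below). In form: [[[tx, ty, tz, wx, wy, wz], ...]]. A call has 1 to 20 rows; each row is the pose to reach, as a shift and turn from the pose commanded when the call began, along the tool's axes at that moment; what a row does not reach only later rows make up. The controller multiplies each number of a shift by 100 mm and each number of a turn by 0.5 rad. A row lasts 1/10 s, in which the tool goes at most 50 mm and 8.59 degrees, less where a joint would pass 70% of its speed; a pose out of reach is approached as far as the arm can. A call with a number of a shift or a turn outside -1 to 1 is refused whole. A call with a gripper value outside its range is refused whole. "jaw" is the closure in counts, from 0 (fully open) to 255 (shut), set as the call begins (left out, the last holds). The fingers move at their own pace and stop on an object; the grip force is fixed at half the most. Time passes only in rows, so rows that repeat a pose let the fingers close. It gives the time, the measured TCP pose, the force, the opening and the grip force at its end, in the units of the state.
- get_obs(): the state, without advancing time (a new reading comes with each control period).
- snapshot(name): name is "side" or "top" or "wrist"; returns (picture, depth): 400x640x3 uint8, red, green, blue; 400x640 float32, m along the optical axis (not along the pixel's ray), 0 where there is no reading.
- calibration(name): a dict with "mtx" (3x3 intrinsics, pixels), "rvec" (rotation vector, rad) and "tvec" (3), from world to camera coordinates, as OpenCV has them. Camera axes: x right, y down, z forward; pixel columns grow to the right and rows downward; lengths in m; the calibration is good to about 2 mm. A picture is of the moment at which its call begins: read the wrist's pose just before it. calibration takes no time and is no camera call; for the wrist camera it gives the pose at the moment of the call.
- close_job(): hands the job in; it is judged then, once.
The state is a dict: "clock": time; "joint_pos": joint angles; "qvel": joint speeds; "tau": joint torques, N m; "tool_pos": TCP position; "orientation": TCP orientation; "force": force on the tool from outside, world axes, zero at the start; "moment": the same for the moment, N m; "opening": finger opening in m; "gripper_force": force on a finger pad.
Only numpy, scipy, OpenCV 4.12 (cv2) and the standard library are available. Lean on these libraries where they do the work, as an engineer would, in place of code of your own. Each camera call takes 0.05 s, during which the arm holds its last target. There are 200 camera calls.

## Working session

There is one attempt and no reset: what is moved stays moved. The work goes in short steps, Python scripts to look and compute and a tool call to move; the robot and the scene stay as the last step left them, time stands still between calls to the robot, and variables do not carry over. Pictures are saved under pics/ and viewed, at most 10 in all, crops included, and the job is handed in when it is done.

Besides the shell and the picture viewer there is one more tool, called after ">>>" in YAML: its name, and indented under it one key for each argument. step_arm: Moves the arm, as the interface text tells. Its arguments: {"type":"object","properties":{"steps":{"type":"array","items":{"type":"array","items":{"type":"array","items":{"type":"number","minimum":-1,"maximum":1}}}},"jaw":{"type":"number"}},"required":["steps"]}

```bash
mkdir -p pics; ls; python3 - <<'E'
from plant import *
import cv2,numpy as np
o=get_obs();print({k:o[k] for k in o})
for n in("top","side"):
    p,d=snapshot(n);cv2.imwrite(f"pics/{n}0.png",p[:,:,::-1]);np.save(f"pics/{n}0.npy",d)
    c=calibration(n);print(n,c)
E
```

```text
pics
{'clock': 0.0, 'joint_pos': array([ 9.16793395e+01,  2.05918406e+01,  6.31675150e-01, -2.09091354e-02,
       -7.01357432e+01, -1.65064832e+01]), 'qvel': array([ 0.06800061,  0.02316356,  0.01719635,  0.01854381,  0.044784  ,
       -0.0897909 ]), 'tau': array([-2.26601669e-04, -5.82713056e+01,  2.93053490e+01,  6.99742064e+00,
        6.96349656e-03, -1.38752503e-04]), 'tool_pos': array([0.17263636, 0.65202197, 0.22559969]), 'orientation': array([ 1.79902459e+02, -8.40710204e-03, -1.48342579e+01]), 'force': array([ 0.31483544,  0.12681616, -0.08724955]), 'moment': array([0.03405136, 0.04458244, 0.02280833]), 'gripper_force': 0.0, 'opening': 0.0874941620420406}
top {'mtx': array([[371.57969139,   0.        , 321.072114  ],
       [  0.        , 371.57969139, 193.74968462],
       [  0.        ,   0.        ,   1.        ]]), 'rvec': array([ 2.17795109, -2.15804413,  0.16468072]), 'tvec': array([0.02964308, 0.59245847, 0.83255918])}
side {'mtx': array([[372.63611977,   0.        , 326.20187345],
       [  0.        , 372.63611977, 194.50475014],
       [  0.        ,   0.        ,   1.        ]]), 'rvec': array([ 2.06661832, -0.64173124,  0.34628608]), 'tvec': array([-0.45313681,  0.24456911,  0.57389658])}
```

View pics/top0.png

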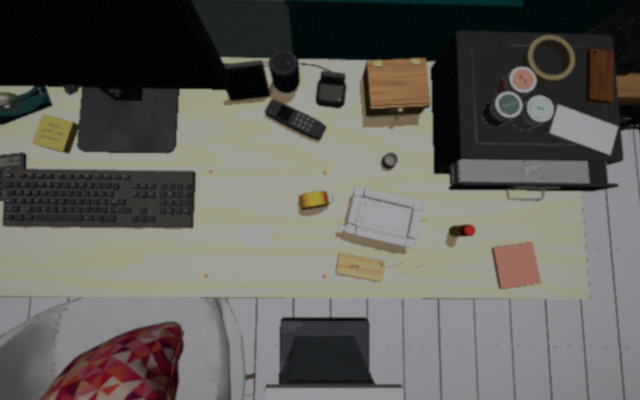

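View pics/side0.png

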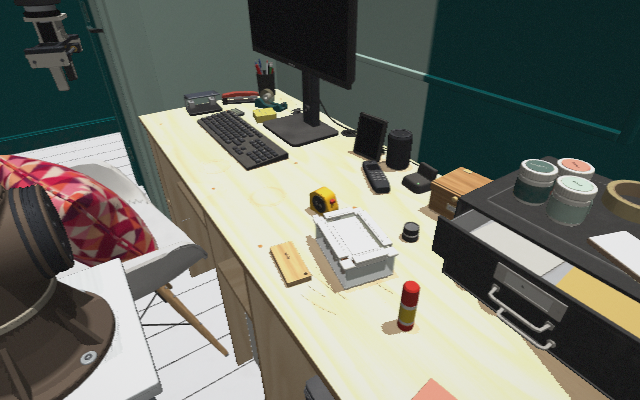

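The top view shows the box at about (384,217), yawed roughly 10°. The tape measure is at (315,200), the wood sample at (360,267), the glue stick at (463,230) and the loupe at (389,160). The side view shows the same layout, and the raised rim sections are visible.

```bash
cat > h.py <<'E'
import cv2,numpy as np
def pts(d,c):
    R=cv2.Rodrigues(np.array(c["rvec"]))[0];K=c["mtx"]
    v,u=np.mgrid[:d.shape[0],:d.shape[1]]
    P=np.stack([(u-K[0,2])/K[0,0]*d,(v-K[1,2])/K[1,1]*d,d],-1)
    return (P-np.ravel(c["tvec"]))@R
def topts(uv,z,c):
    R=cv2.Rodrigues(np.array(c["rvec"]))[0];t=np.ravel(c["tvec"])
    q=np.c_[np.atleast_2d(uv),np.ones(len(np.atleast_2d(uv)))]@np.linalg.inv(c["mtx"]).T@R
    o=-R.T@t
    return o+q*((z-o[2])/q[:,2:])
E
python3 - <<'E'
from plant import *
from h import *
c=calibration("top");d=np.load("pics/top0.npy");im=cv2.imread("pics/top0.png")
P=pts(d,c);z=P[...,2]
print("desk z",np.median(z[225:240,200:280]))
s=np.zeros(z.shape,bool);s[175:255,335:430]=1
w=s&(im.min(2)>110)&((im.max(2).astype(int)-im.min(2))<30)&(z>.045)&(z<.08)
print(w.sum(),np.percentile(z[w],[5,25,50,75,95]))
for name,m in(("all",w),("hi",w&(z>.0605))):
    q=P[m][:,:2].astype(np.float32);print(name,len(q),cv2.minAreaRect(q),q.mean(0))
m=w.astype(np.uint8)
n,l,st,ce=cv2.connectedComponentsWithStats(m);print(st)
# objects
for nm,uv,h in(("tape",(315,200),.061),("wood",(360,267),.013),("glue",(467,230),.092),("loupe",(389,160),.03)):print(nm,topts(uv,h,c))
e=im[165:290,290:490];cv2.imwrite("pics/crop.png",cv2.resize(e,None,fx=4,fy=4,interpolation=cv2.INTER_CUBIC))
E
```

```text
desk z 0.000637732631225501
3302 [0.05209683 0.05400278 0.0572971  0.06412631 0.06628914]
all 3302 ((0.5408400297164917, -0.10240385681390762), (0.17329153418540955, 0.11029543727636337), 77.21884155273438) [ 0.53847617 -0.1076114 ]
hi 1404 ((0.5393659472465515, -0.1088617667555809), (0.16003310680389404, 0.11019788682460785), 77.29583740234375) [ 0.5387345 -0.1085273]
[[     0      0    640    400 252698]
 [   340    186     83     62   3302]]
tape [[0.57466813 0.04935924 0.061     ]]
wood [[ 0.42247056 -0.05845382  0.013     ]]
glue [[ 0.50874519 -0.28329659  0.092     ]]
loupe [[ 0.67640515 -0.12743826  0.03      ]]
```

View pics/crop.png

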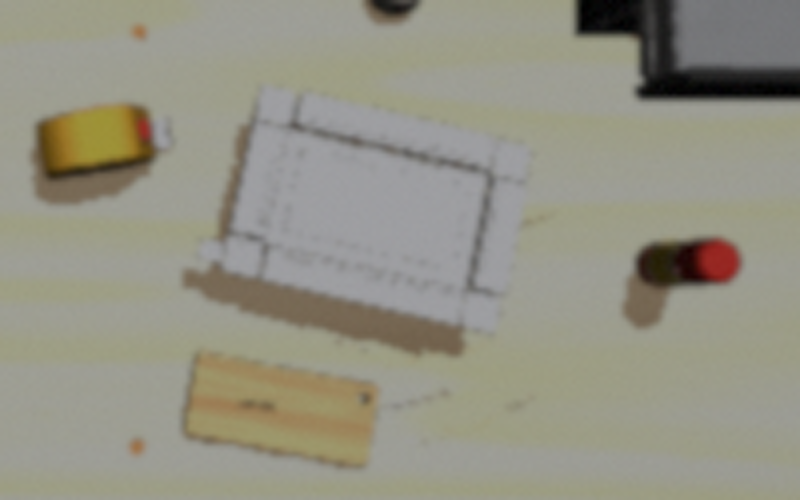

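>>> step_arm:
  steps:
    - [[0.36, 0.46, 0, 0, 0, 0], [0.72, 0.92, 0, 0, 0, 0], [0.72, 0.92, 0, 0, 0, 0]]
  jaw: 255

```text
clock: 0.4
tool_pos: [0.2197, 0.5414, 0.2263]
orientation: [179.9, 0.0, -14.9]
force: [0.6, 0.6, 0.4]
opening: 0.0692
gripper_force: 0.0
```

>>> step_arm:
  steps:
    - [[0.36, 0.46, 0, 0, 0, 0], [0.72, 0.92, 0, 0, 0, 0], [0.72, 0.92, 0, 0, 0, 0]]

```text
clock: 0.7
tool_pos: [0.2656, 0.4341, 0.2266]
orientation: [180.0, 0.0, -14.9]
force: [0.7, 1.5, 1.2]
opening: 0.0448
gripper_force: 0.0
```

>>> step_arm:
  steps:
    - [[0.36, 0.46, 0, 0, 0, 0], [0.72, 0.92, 0, 0, 0, 0], [0.72, 0.92, 0, 0, 0, 0]]

```text
clock: 1.0
tool_pos: [0.3114, 0.3272, 0.2266]
orientation: [180.0, 0.0, -14.9]
force: [0.6, 0.8, 0.8]
opening: 0.0213
gripper_force: 0.0
```

>>> step_arm:
  steps:
    - [[0.36, 0.46, 0, 0, 0, 0], [0.72, 0.92, 0, 0, 0, 0], [0.72, 0.92, 0, 0, 0, 0]]

```text
clock: 1.3
tool_pos: [0.3574, 0.2203, 0.2266]
orientation: [180.0, 0.0, -14.9]
force: [1.0, 0.8, 0.2]
opening: 0.0012
gripper_force: 0.0
```

>>> step_arm:
  steps:
    - [[0.36, 0.46, 0, 0, 0, 0], [0.72, 0.92, 0, 0, 0, 0], [0.72, 0.92, 0, 0, 0, 0]]

```text
clock: 1.6
tool_pos: [0.4038, 0.1131, 0.2266]
orientation: [180.0, -0.0, -14.9]
force: [0.0, 0.2, -0.2]
opening: 0.0002
gripper_force: 0.0
```

>>> step_arm:
  steps:
    - [[0.36, 0.46, 0, 0, 0, 0], [0.72, 0.92, 0, 0, 0, 0], [0.72, 0.92, 0, 0, 0, 0]]

```text
clock: 1.9
tool_pos: [0.4502, 0.0055, 0.2264]
orientation: [180.0, 0.0, -15.0]
force: [0.4, -0.1, -0.9]
opening: 0.0001
gripper_force: 0.0
```

Next I'll move over the near section, turn onto the box's yaw and take a wrist look.

>>> step_arm:
  steps:
    - [[0.35, 0.45, 0, 0, 0, -0.04], [0.7, 0.89, 0, 0, 0, -0.075], [0.7, 0.89, 0, 0, 0, -0.075], [0.7, 0.89, 0, 0, 0, -0.075]]

```text
clock: 2.3
tool_pos: [0.4946, -0.0972, 0.2258]
orientation: [180.0, 0.1, -12.9]
force: [-0.4, -0.1, -0.9]
opening: 0.0002
gripper_force: 0.0
```

```bash
python3 - <<'E'
from plant import *
from h import *
o=get_obs();print(o["tool_pos"],o["orientation"],o["joint_pos"])
c=calibration("wrist");p,d=snapshot("wrist");cv2.imwrite("pics/w1.png",p[:,:,::-1])
P=pts(d,c);z=P[...,2];g=p.astype(int)
w=(P[...,0]>.40)&(P[...,0]<.68)&(P[...,1]>-.24)&(P[...,1]<.0)&(z>.0605)&(z<.072)&(g.max(2)-g.min(2)<35)
q=P[w][:,:2].astype(np.float32);print(len(q),cv2.minAreaRect(q),np.percentile(z[w],[5,50,95]))
E
```

```text
[ 0.49457432 -0.09716957  0.22577436] [ 1.79964074e+02  7.56762287e-02 -1.28808333e+01] [ 1.12528291e+01  4.38352941e+00 -2.04673183e+01  2.03090698e-03
 -6.52329028e+01  6.58655092e+01]
7471 ((0.5391512513160706, -0.10758775472640991), (0.16024324297904968, 0.10989832878112793), 77.09452056884766) [0.06304122 0.06442983 0.06572047]
```

View pics/w1.png

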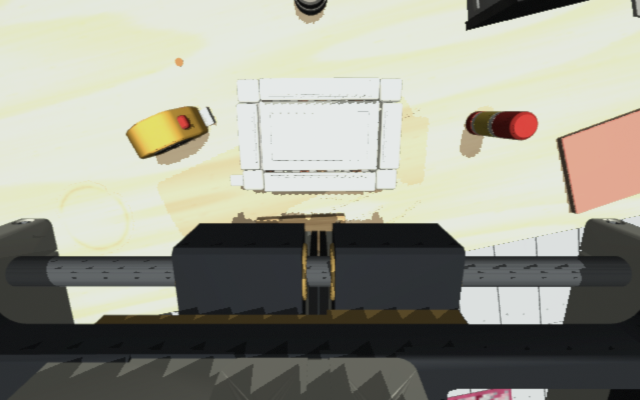

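The wrist view shows the box (240–400, 78–192) square to the tool, with the tape measure at (165,130) and the glue stick at (500,125), both well clear. The centre is (0.539, -0.108) with yaw -12.8°. I'll go down on the near section.

>>> step_arm:
  steps:
    - [[0.01, 0.01, 0.5, 0, 0, 0], [0.01, 0.01, 1.0, 0, 0, 0], [0.01, 0.01, 1.0, 0, 0, 0]]

```text
clock: 2.65
tool_pos: [0.49, -0.0958, 0.1214]
orientation: [179.8, 0.6, -12.7]
force: [-0.4, 0.2, 0.1]
opening: 0.0003
gripper_force: 0.0
```

>>> step_arm:
  steps:
    - [[0, 0, 0.25, 0, 0, 0], [0, 0, 0.4, 0, 0, 0], [0, 0, 0.5, 0, 0, 0], [0, 0, 0.55, 0, 0, 0], [0, 0, 0.55, 0, 0, 0]]

```text
clock: 3.15
tool_pos: [0.4952, -0.0964, 0.0723]
orientation: [-180.0, -0.0, -12.6]
force: [-0.0, 0.5, 0.5]
opening: 0.0004
gripper_force: 0.0
```

>>> step_arm:
  steps:
    - [[0, 0, 0.02, 0, 0, 0], [0, 0, 0.04, 0, 0, 0], [0, 0, 0.06, 0, 0, 0], [0, 0, 0.08, 0, 0, 0], [0, 0, 0.08, 0, 0, 0]]

```text
clock: 3.65
tool_pos: [0.4949, -0.0969, 0.0637]
orientation: [180.0, -0.0, -12.7]
force: [-0.0, 1.0, 5.7]
opening: 0.0009
gripper_force: 2.6
```

>>> step_arm:
  steps:
    - [[0, 0, 0.01, 0, 0, 0], [0, 0, 0.02, 0, 0, 0], [0, 0, 0.03, 0, 0, 0], [0, 0, 0.04, 0, 0, 0], [0, 0, 0.04, 0, 0, 0]]

```text
clock: 4.15
tool_pos: [0.4945, -0.0969, 0.0592]
orientation: [180.0, 0.0, -12.7]
force: [0.2, 0.1, -0.2]
opening: -0.0
gripper_force: 0.0
```

>>> step_arm:
  steps:
    - [[0, 0, 0.005, 0, 0, 0], [0, 0, 0.01, 0, 0, 0], [0, 0, 0.015, 0, 0, 0], [0, 0, 0.02, 0, 0, 0], [0, 0, 0.02, 0, 0, 0]]

```text
clock: 4.65
tool_pos: [0.4948, -0.0968, 0.0582]
orientation: [180.0, -0.0, -12.7]
force: [-3.5, 1.0, 8.3]
opening: 0.0007
gripper_force: 4.2
```

Near has clicked: the force fell to zero, then met the stop at 58 mm. Left section next.

>>> step_arm:
  steps:
    - [[0, 0, -0.1, 0, 0, 0], [0, 0, -0.2, 0, 0, 0], [0.23, -0.34, -0.2, 0, 0, 0], [0.46, -0.69, -0.2, 0, 0, 0], [0.46, -0.69, -0.2, 0, 0, 0], [0.46, -0.69, -0.2, 0, 0, 0], [0.46, -0.69, -0.12, 0, 0, 0], [0.46, -0.69, -0.08, 0, 0, 0], [0.46, -0.69, -0.08, 0, 0, 0]]

```text
clock: 5.55
tool_pos: [0.5539, -0.0402, 0.0649]
orientation: [180.0, 0.1, -12.7]
force: [0.6, -0.1, -1.3]
opening: 0.0003
gripper_force: 0.0
```

>>> step_arm:
  steps:
    - [[0, 0, 0.01, 0, 0, 0], [0, 0, 0.02, 0, 0, 0], [0, 0, 0.03, 0, 0, 0], [0, 0, 0.04, 0, 0, 0], [0, 0, 0.04, 0, 0, 0]]

```text
clock: 6.05
tool_pos: [0.5547, -0.0398, 0.0615]
orientation: [-180.0, -0.0, -12.7]
force: [-0.2, -0.7, 0.6]
opening: 0.0005
gripper_force: 0.5
```

>>> step_arm:
  steps:
    - [[0, 0, 0.01, 0, 0, 0], [0, 0, 0.015, 0, 0, 0], [0, 0, 0.02, 0, 0, 0], [0, 0, 0.025, 0, 0, 0], [0, 0, 0.025, 0, 0, 0]]

```text
clock: 6.55
tool_pos: [0.5547, -0.0396, 0.0589]
orientation: [180.0, 0.0, -12.7]
force: [0.3, 0.5, 0.2]
opening: 0.0002
gripper_force: 0.0
```

>>> step_arm:
  steps:
    - [[0, 0, 0.005, 0, 0, 0], [0, 0, 0.01, 0, 0, 0], [0, 0, 0.01, 0, 0, 0]]

```text
clock: 6.85
tool_pos: [0.5549, -0.0396, 0.0583]
orientation: [-180.0, -0.0, -12.7]
force: [-0.6, 0.4, 2.1]
opening: 0.0001
gripper_force: 1.5
```

>>> step_arm:
  steps:
    - [[0, 0, 0.005, 0, 0, 0], [0, 0, 0.01, 0, 0, 0], [0, 0, 0.01, 0, 0, 0]]

```text
clock: 7.15
tool_pos: [0.5549, -0.0396, 0.0582]
orientation: [-180.0, -0.0, -12.7]
force: [-4.2, 1.8, 12.7]
opening: 0.0006
gripper_force: 6.1
```

>>> step_arm:
  steps:
    - [[0, 0, -0.1, 0, 0, 0], [0, 0, -0.2, 0, 0, 0], [0.22, 0.34, -0.2, 0, 0, 0], [0.45, 0.69, -0.2, 0, 0, 0], [0.45, 0.69, -0.2, 0, 0, 0], [0.45, 0.69, -0.2, 0, 0, 0], [0.45, 0.69, -0.12, 0, 0, 0], [0.45, 0.69, -0.08, 0, 0, 0], [0.45, 0.69, -0.08, 0, 0, 0]]

```text
clock: 8.05
tool_pos: [0.583, -0.1161, 0.0646]
orientation: [180.0, 0.1, -12.6]
force: [-1.2, 0.8, -0.4]
opening: 0.0006
gripper_force: 0.0
```

>>> step_arm:
  steps:
    - [[0, 0, 0.01, 0, 0, 0], [0, 0, 0.02, 0, 0, 0], [0, 0, 0.03, 0, 0, 0], [0, 0, 0.04, 0, 0, 0], [0, 0, 0.04, 0, 0, 0]]

```text
clock: 8.55
tool_pos: [0.5835, -0.1167, 0.0608]
orientation: [180.0, 0.0, -12.7]
force: [0.1, -0.2, 0.3]
opening: 0.0004
gripper_force: 0.0
```

>>> step_arm:
  steps:
    - [[0, 0, 0.01, 0, 0, 0], [0, 0, 0.02, 0, 0, 0], [0, 0, 0.025, 0, 0, 0], [0, 0, 0.03, 0, 0, 0], [0, 0, 0.03, 0, 0, 0]]

```text
clock: 9.05
tool_pos: [0.5835, -0.1169, 0.0583]
orientation: [180.0, 0.0, -12.7]
force: [-1.5, -0.4, 3.8]
opening: 0.0003
gripper_force: 1.8
```

>>> step_arm:
  steps:
    - [[0, 0, 0.005, 0, 0, 0], [0, 0, 0.01, 0, 0, 0], [0, 0, 0.01, 0, 0, 0]]

```text
clock: 9.35
tool_pos: [0.5835, -0.1169, 0.0582]
orientation: [180.0, -0.0, -12.7]
force: [-4.8, 1.4, 12.1]
opening: 0.0007
gripper_force: 5.8
```

Far is shut. Right section next.

>>> step_arm:
  steps:
    - [[0, 0, -0.1, 0, 0, 0], [0, 0, -0.2, 0, 0, 0], [-0.22, 0.35, -0.2, 0, 0, 0], [-0.45, 0.7, -0.2, 0, 0, 0], [-0.45, 0.7, -0.2, 0, 0, 0], [-0.45, 0.7, -0.2, 0, 0, 0], [-0.45, 0.7, -0.12, 0, 0, 0], [-0.45, 0.7, -0.08, 0, 0, 0], [-0.45, 0.7, -0.08, 0, 0, 0]]

```text
clock: 10.25
tool_pos: [0.5248, -0.1747, 0.0645]
orientation: [180.0, 0.0, -12.6]
force: [-0.1, 0.1, 0.8]
opening: 0.0004
gripper_force: 0.1
```

>>> step_arm:
  steps:
    - [[0, 0, 0.01, 0, 0, 0], [0, 0, 0.02, 0, 0, 0], [0, 0, 0.03, 0, 0, 0], [0, 0, 0.04, 0, 0, 0], [0, 0, 0.05, 0, 0, 0], [0, 0, 0.06, 0, 0, 0], [0, 0, 0.065, 0, 0, 0], [0, 0, 0.065, 0, 0, 0]]

```text
clock: 11.05
tool_pos: [0.524, -0.1753, 0.0584]
orientation: [180.0, 0.0, -12.7]
force: [-0.0, -0.1, 0.2]
opening: 0.0005
gripper_force: 0.1
```

>>> step_arm:
  steps:
    - [[0, 0, 0.005, 0, 0, 0], [0, 0, 0.01, 0, 0, 0], [0, 0, 0.01, 0, 0, 0]]

```text
clock: 11.35
tool_pos: [0.5242, -0.1753, 0.0582]
orientation: [180.0, -0.0, -12.7]
force: [-3.0, 1.3, 7.5]
opening: 0.0004
gripper_force: 3.9
```

>>> step_arm:
  steps:
    - [[0, 0, 0.006, 0, 0, 0], [0, 0, 0.006, 0, 0, 0]]

```text
clock: 11.55
tool_pos: [0.5242, -0.1753, 0.0582]
orientation: [180.0, -0.0, -12.7]
force: [-4.7, 2.2, 12.8]
opening: 0.0003
gripper_force: 6.5
```

>>> step_arm:
  steps:
    - [[0, 0, -0.2, 0, 0, 0], [0, 0, -0.5, 0, 0, 0], [0, 0, -1, 0, 0, 0], [0, 0, -1, 0, 0, 0]]

```text
clock: 11.95
tool_pos: [0.5282, -0.1759, 0.1636]
orientation: [-180.0, -0.6, -12.6]
force: [0.6, 0.7, -0.0]
opening: 0.0002
gripper_force: 0.0
```

>>> step_arm:
  steps:
    - [[-0.3, -0.4, -0.3, 0, 0, 0], [-0.6, -0.7, -0.6, 0, 0, 0], [-0.6, -0.7, -0.6, 0, 0, 0], [-0.6, -0.7, -0.6, 0, 0, 0]]

```text
clock: 12.35
tool_pos: [0.4815, -0.0927, 0.2186]
orientation: [-179.9, -0.2, -12.5]
force: [-0.1, 0.2, -0.1]
opening: 0.0009
gripper_force: 0.0
```

```bash
python3 - <<'E'
from plant import *
from h import *
c=calibration("wrist");p,d=snapshot("wrist");P=pts(d,c);z=P[...,2]
cv2.imwrite("pics/w2.png",p[:,:,::-1])
a=np.radians(-12.8);ex=np.array([np.cos(a),np.sin(a)]);ey=np.array([-ex[1],ex[0]])
r=P[...,:2]-[.5392,-.1082];X=r@ex;Y=r@ey
g=p.astype(int)
for n,(x,y,hx,hy) in dict(near=(-45,0,6,40),far=(45,0,6,40),left=(0,70,24,6),right=(0,-70,24,6),cNL=(-44,69,6,6),cFL=(44,69,6,6),cNR=(-44,-69,6,6),cFR=(44,-69,6,6)).items():
    m=(abs(X*1e3-x)<hx)&(abs(Y*1e3-y)<hy)&(d>0)&(z<.1);print(n,m.sum(),np.median(z[m]))
w=(abs(X)<.08)&(abs(Y)<.1)&(z>.0555)&(z<.07)&(g.max(2)-g.min(2)<35)
print(cv2.minAreaRect(P[w][:,:2].astype(np.float32)))
p,d=snapshot("side");cv2.imwrite("pics/side1.png",cv2.resize(p[180:340,240:450,::-1],None,fx=3,fy=3))
E
```

```text
near 943 0.058495565012979756
far 1130 0.05852267262033804
left 659 0.058423988988644086
right 620 0.05839888285139108
cNL 149 0.058424136189247876
cFL 184 0.058380649234543544
cNR 138 0.058325691021306365
cFR 182 0.058394631957445264
((0.5411508679389954, -0.10147637128829956), (0.17278793454170227, 0.10909083485603333), 77.43206787109375)
```

View pics/side1.png

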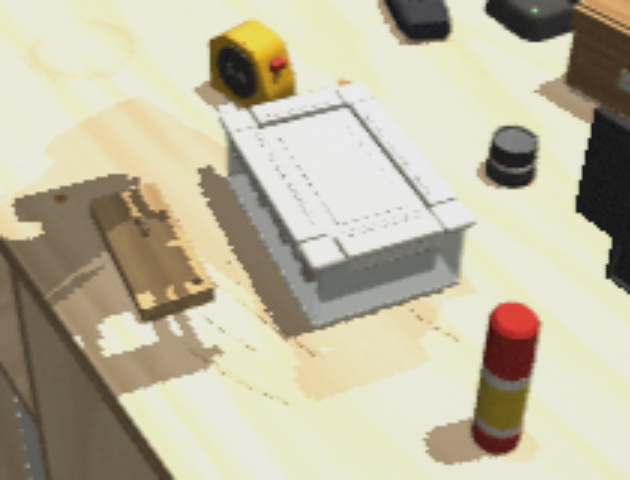

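The side crop shows the lid flush all round, with the box from about (220,85) to (475,325). The tape measure, wood sample, loupe and glue stick are all where they were. By depth, all four sections and all four corners sit at 58.3–58.5 mm. Handing in.

```bash
python3 -c "
from plant import *
print(close_job())"
```

```text
the job is handed in; nothing more can be done
None
```

All four rim sections are clicked shut and level with the corners, at about 13 N peak in the readings; the box and everything around it stayed put, and I handed the job in with the robot clear at about 12.5 s.

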